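Set the stop collars and clip the spring clamps on the holding posts

ROBOT

A 6-joint arm with a two-finger parallel gripper is mounted at the origin on the work surface. World frame = base frame: x ahead of the robot, y to its left, z up, the work surface at z = 0. Lengths are in m, angles in rad, forces in N, time in s.
With the tool pointing down it reaches from about 0.35 to 0.8 m from the base axis. Payload 7.3 kg.
Tool frame: the origin (TCP) lies between the finger pads; the fingertips stand 25 mm ahead of it and the grasp point (between the pads) lies 6 mm ahead of it (r.tip_extent is the distance from the TCP to the fingertips, in m); z points along the fingers, y is the direction in which the jaws open and shut (so a half turn about z gives the same grasp; the last joint's range is limited). The gripper opens to 85 mm and grips with 20 to 120 N. Pads are 22 mm wide; open, the fingers measure 114 mm over their backs; the gripper's body (76 mm by 85 mm) begins 54 mm behind the grasp point. The pads swing forward as they close: fully open they stand 13 mm farther back than shut.
Start: joints at [-1.252, 0.342, 1.524, -0, 1.275, -0.146], TCP at [0.235, -0.469, 0.256] pointing down, gripper open.
Joint ranges: [-2.53, 2.53], [-0.77, 2.02], [0.04, 2.7], [-1, 4.14], [0.28, 2.66], [-3.11, 3.11]. Speed limits (rad/s): [2.57, 2.57, 3.14, 3.14, 3.14, 3.14].

INTERFACE

Orientations are given as a unit quaternion [x, y, z, w].
In Python, from workcell import r, command_gripper, optics gives the robot as it stands. The module is installed in compiled form; this text tells all that it offers. Calls block until the motion is done:
- r.reach(position, orientation): joint-space move of the TCP to a pose.
- r.move_straight(position, orientation=None, speed=0.15, max_force=None): straight line of the TCP; orientation=None keeps the orientation; speed is the mean speed in m/s. With max_force (N) it stops when the force on the tool has changed by that much, and returns True; else False.
- r.movej(angles): joint-space move.
- command_gripper(opening, force=None): finger opening in m; force is the grip in N (None keeps the last); returns when the fingers have stopped.
- r.hold(seconds).
- r.solve_ik(position, orientation): joint angles nearest the present ones, or None.
- r.read_state(): the state.
- optics.get_image(name): name is "scene" or "top"; returns (picture, depth): 384x512x3 uint8, red, green, blue; 384x512 float32, m along the optical axis (not along the pixel's ray), 0 where there is no reading.
- optics.camera_model(name): a dict with "K" (3x3 intrinsics, pixels), "k1" (the pictures are not rectified: a ray, as slopes to the right and down, at radius r is drawn at 1 + k1 r^2 times it, then the intrinsics apply), "R" (3x3) and "t" (3): a world point X has camera coordinates R X + t. Camera axes: x right, y down, z forward; pixel columns grow to the right and rows downward; lengths in m; the calibration is good to about 2 mm. A picture is of the moment at which its call begins. camera_model takes no time and is no camera call.
A pose or a line that the arm cannot do raises r.PlanningError and nothing moves.
- r.finish_job(): hands the job in, once; it reports no verdict.
The state is a dict: "time_s": time; "joint_positions": joint angles; "dq": joint speeds; "tau": joint torques, N m; "eef_pos": TCP position; "eef_rot": TCP orientation; "contact_force": force on the tool from outside, world axes, zero at the start; "torque": the same for the moment, N m; "grip_width": finger opening in m.
Only numpy, scipy, OpenCV 4.12 (cv2) and the standard library are available. Lean on these libraries where they do the work, as an engineer would, in place of code of your own. Each camera call takes 0.05 s, during which the arm holds its last target. There are 200 camera calls.

TASK

Get the four holding posts ready for a glue-up: first spin the knurled collar on every post until its top is 60 mm above the bench, to within 2 mm. Then clip each of the spring clamps lying on the mat onto a post of its own, level and resting on that post's collar, with the collars left at their height. Leave everything else on the bench where it lies.

Things in the scene. Friction and masses are not known exactly. Their poses are not given: they have to be found in the camera images.
- collar1_top (a point): Centre of the top face of the knurled brass collar on post 1, on the rod's axis; its z is the height to set. Collar 40 mm across, 20 mm high. Turned counter-clockwise seen from above (growing yaw) it climbs, clockwise it sinks: 24 mm per turn (3.82 mm per rad), so a gripper must follow the climb. Friction of 0.12 N m holds it where it is left, even under a push of 20 N.
- collar2_top (a point): Centre of the top face of the knurled brass collar on post 2, on the rod's axis; its z is the height to set. Collar 40 mm across, 20 mm high. Turned counter-clockwise seen from above (growing yaw) it climbs, clockwise it sinks: 24 mm per turn (3.82 mm per rad), so a gripper must follow the climb. Friction of 0.12 N m holds it where it is left, even under a push of 20 N.
- collar3_top (a point): Centre of the top face of the knurled brass collar on post 3, on the rod's axis; its z is the height to set. Collar 40 mm across, 20 mm high. Turned counter-clockwise seen from above (growing yaw) it climbs, clockwise it sinks: 24 mm per turn (3.82 mm per rad), so a gripper must follow the climb. Friction of 0.12 N m holds it where it is left, even under a push of 20 N.
- collar4_top (a point): Centre of the top face of the knurled brass collar on post 4, on the rod's axis; its z is the height to set. Collar 40 mm across, 20 mm high. Turned counter-clockwise seen from above (growing yaw) it climbs, clockwise it sinks: 24 mm per turn (3.82 mm per rad), so a gripper must follow the climb. Friction of 0.12 N m holds it where it is left, even under a push of 20 N.
- post1: Holding post 1; all four posts are alike, each under its collar, fixed to the bench. Round grey foot 72 mm across, 12 mm high, with an upright threaded steel rod 14 mm across whose tip is 86 mm above the bench; the collar rides on the rod. Origin: on the rod's axis, at the bench; z up.
- clip1: Spring clamp 1 (may be absent), grey plastic, 85 mm long, 20 mm thick, 60 to 100 g, lying flat, jaws along +x. Two levers on a vertical hinge pin; this body is the +y lever. Origin: axis of the pin, at the underside; z up. Each lever ends behind in an upright round handle, 14 mm across, 30 mm tall, at x = -34, y = +-19 mm when the joint reads 0; at rest 57 mm over both handles.
- clip1_lever (a joint): Opening angle between the levers of spring clamp 1, rad: -0.16 at rest (shut), about 0 when clipped on a rod, 0.6 fully squeezed. The clamp's middle line points along its body's yaw minus half this angle. Squeezing the handles opens it, at about 12 N: at 36 mm over both handles it reads about 0.44.
- clip1_jaw (a point): Where the rod's axis sits in the V jaws of spring clamp 1 when clipped: 32 mm ahead of the hinge pin, 10 mm above the underside, in the frame of the +y lever. Jaws are 20 mm tall; squeezed to 36 mm over the handles they clear the rod by about 5 mm each side, from above or from the side. Let go, they close, centre on the rod and grip with about 7 N.
- clip2: Spring clamp 2 (may be absent), grey plastic, 85 mm long, 20 mm thick, 60 to 100 g, lying flat, jaws along +x. Two levers on a vertical hinge pin; this body is the +y lever. Origin: axis of the pin, at the underside; z up. Each lever ends behind in an upright round handle, 14 mm across, 30 mm tall, at x = -34, y = +-19 mm when the joint reads 0; at rest 57 mm over both handles.
- clip2_lever (a joint): Opening angle between the levers of spring clamp 2, rad: -0.16 at rest (shut), about 0 when clipped on a rod, 0.6 fully squeezed. The clamp's middle line points along its body's yaw minus half this angle. Squeezing the handles opens it, at about 12 N: at 36 mm over both handles it reads about 0.44.
- clip2_jaw (a point): Where the rod's axis sits in the V jaws of spring clamp 2 when clipped: 32 mm ahead of the hinge pin, 10 mm above the underside, in the frame of the +y lever. Jaws are 20 mm tall; squeezed to 36 mm over the handles they clear the rod by about 5 mm each side, from above or from the side. Let go, they close, centre on the rod and grip with about 7 N.
- clip3: Spring clamp 3 (may be absent), grey plastic, 85 mm long, 20 mm thick, 60 to 100 g, lying flat, jaws along +x. Two levers on a vertical hinge pin; this body is the +y lever. Origin: axis of the pin, at the underside; z up. Each lever ends behind in an upright round handle, 14 mm across, 30 mm tall, at x = -34, y = +-19 mm when the joint reads 0; at rest 57 mm over both handles.
- clip3_lever (a joint): Opening angle between the levers of spring clamp 3, rad: -0.16 at rest (shut), about 0 when clipped on a rod, 0.6 fully squeezed. The clamp's middle line points along its body's yaw minus half this angle. Squeezing the handles opens it, at about 12 N: at 36 mm over both handles it reads about 0.44.
- clip3_jaw (a point): Where the rod's axis sits in the V jaws of spring clamp 3 when clipped: 32 mm ahead of the hinge pin, 10 mm above the underside, in the frame of the +y lever. Jaws are 20 mm tall; squeezed to 36 mm over the handles they clear the rod by about 5 mm each side, from above or from the side. Let go, they close, centre on the rod and grip with about 7 N.
- clip4: Spring clamp 4 (may be absent), grey plastic, 85 mm long, 20 mm thick, 60 to 100 g, lying flat, jaws along +x. Two levers on a vertical hinge pin; this body is the +y lever. Origin: axis of the pin, at the underside; z up. Each lever ends behind in an upright round handle, 14 mm across, 30 mm tall, at x = -34, y = +-19 mm when the joint reads 0; at rest 57 mm over both handles.
- clip4_lever (a joint): Opening angle between the levers of spring clamp 4, rad: -0.16 at rest (shut), about 0 when clipped on a rod, 0.6 fully squeezed. The clamp's middle line points along its body's yaw minus half this angle. Squeezing the handles opens it, at about 12 N: at 36 mm over both handles it reads about 0.44.
- clip4_jaw (a point): Where the rod's axis sits in the V jaws of spring clamp 4 when clipped: 32 mm ahead of the hinge pin, 10 mm above the underside, in the frame of the +y lever. Jaws are 20 mm tall; squeezed to 36 mm over the handles they clear the rod by about 5 mm each side, from above or from the side. Let go, they close, centre on the rod and grip with about 7 N.
- stick1: Bystander: square pastel stick, 62 x 12 x 12 mm; origin at the centre of its underside.
- stick2: Bystander: square pastel stick, 62 x 12 x 12 mm; origin at the centre of its underside.
- stick3: Bystander: square pastel stick, 62 x 12 x 12 mm; origin at the centre of its underside.
- tape_roll: Bystander: roll of paper tape, 84 mm across, 24 mm high; origin at the centre of its underside.
- paint_jar: Bystander: jar, 56 mm across, 60 mm high; origin at the centre of its underside.
- slicer: Bystander: wooden-handled slicing tool, about 200 mm long, lying; origin at the centre of its underside.
- brush_cup: Bystander: white cup, 72 mm across, 85 mm high; origin at the centre of its underside.
Things that resemble listed ones, but are neither listed nor needed, are in the scene too. Leave any pink look-alike of the part that bears collar3_top alone. Leave any orange or purple look-alike of the clip2 alone.

How it is judged:
On the way, in this order (a step that is already met when the one before it is completed fails the run):
1. the tops of all four collars stand 60 mm above the bench (within 2.5 mm) (height (world z) of collar1_top between 0.0575 and 0.0625 m and height (world z) of collar2_top between 0.0575 and 0.0625 m and height (world z) of collar3_top between 0.0575 and 0.0625 m and height (world z) of collar4_top between 0.0575 and 0.0625 m), for 0.3 s.
2. after that, the first clamp is clipped on a post, resting on its collar ((((horizontal distance between clip1_jaw and collar1_top below 0.005 m and z of clip1 in the frame of collar1_top between -0.004 and 0.006 m) or (horizontal distance between clip1_jaw and collar2_top below 0.005 m and z of clip1 in the frame of collar2_top between -0.004 and 0.006 m) or (horizontal distance between clip1_jaw and collar3_top below 0.005 m and z of clip1 in the frame of collar3_top between -0.004 and 0.006 m) or (horizontal distance between clip1_jaw and collar4_top below 0.005 m and z of clip1 in the frame of collar4_top between -0.004 and 0.006 m)) or ((horizontal distance between clip2_jaw and collar1_top below 0.005 m and z of clip2 in the frame of collar1_top between -0.004 and 0.006 m) or (horizontal distance between clip2_jaw and collar2_top below 0.005 m and z of clip2 in the frame of collar2_top between -0.004 and 0.006 m) or (horizontal distance between clip2_jaw and collar3_top below 0.005 m and z of clip2 in the frame of collar3_top between -0.004 and 0.006 m) or (horizontal distance between clip2_jaw and collar4_top below 0.005 m and z of clip2 in the frame of collar4_top between -0.004 and 0.006 m)) or ((horizontal distance between clip3_jaw and collar1_top below 0.005 m and z of clip3 in the frame of collar1_top between -0.004 and 0.006 m) or (horizontal distance between clip3_jaw and collar2_top below 0.005 m and z of clip3 in the frame of collar2_top between -0.004 and 0.006 m) or (horizontal distance between clip3_jaw and collar3_top below 0.005 m and z of clip3 in the frame of collar3_top between -0.004 and 0.006 m) or (horizontal distance between clip3_jaw and collar4_top below 0.005 m and z of clip3 in the frame of collar4_top between -0.004 and 0.006 m)) or ((horizontal distance between clip4_jaw and collar1_top below 0.005 m and z of clip4 in the frame of collar1_top between -0.004 and 0.006 m) or (horizontal distance between clip4_jaw and collar2_top below 0.005 m and z of clip4 in the frame of collar2_top between -0.004 and 0.006 m) or (horizontal distance between clip4_jaw and collar3_top below 0.005 m and z of clip4 in the frame of collar3_top between -0.004 and 0.006 m) or (horizontal distance between clip4_jaw and collar4_top below 0.005 m and z of clip4 in the frame of collar4_top between -0.004 and 0.006 m)))), for 0.2 s.
At the end, for the whole second after the job is handed in: All four collar tops are 57.5 to 62.5 mm above the bench. Every clamp present grips a rod (jaw point within 5 mm of the rod's axis, levers between -0.1 and 0.12 rad), its underside -4 to +6 mm from that collar's top face, within 0.15 rad of level, and at rest. No two clamps share a collar (all of step 1 and ((horizontal distance between clip1_jaw and collar1_top below 0.005 m and z of clip1 in the frame of collar1_top between -0.004 and 0.006 m) or (horizontal distance between clip1_jaw and collar2_top below 0.005 m and z of clip1 in the frame of collar2_top between -0.004 and 0.006 m) or (horizontal distance between clip1_jaw and collar3_top below 0.005 m and z of clip1 in the frame of collar3_top between -0.004 and 0.006 m) or (horizontal distance between clip1_jaw and collar4_top below 0.005 m and z of clip1 in the frame of collar4_top between -0.004 and 0.006 m)) and value of joint clip1_lever between -0.1 and 0.12 rad and angle between each of clip1, clip2, clip3, clip4's own z axis and vertical below 0.15 rad and linear speed of each of clip1, clip2, clip3, clip4 below 0.03 m/s and ((horizontal distance between clip2_jaw and collar1_top below 0.005 m and z of clip2 in the frame of collar1_top between -0.004 and 0.006 m) or (horizontal distance between clip2_jaw and collar2_top below 0.005 m and z of clip2 in the frame of collar2_top between -0.004 and 0.006 m) or (horizontal distance between clip2_jaw and collar3_top below 0.005 m and z of clip2 in the frame of collar3_top between -0.004 and 0.006 m) or (horizontal distance between clip2_jaw and collar4_top below 0.005 m and z of clip2 in the frame of collar4_top between -0.004 and 0.006 m)) and value of joint clip2_lever between -0.1 and 0.12 rad and ((horizontal distance between clip3_jaw and collar1_top below 0.005 m and z of clip3 in the frame of collar1_top between -0.004 and 0.006 m) or (horizontal distance between clip3_jaw and collar2_top below 0.005 m and z of clip3 in the frame of collar2_top between -0.004 and 0.006 m) or (horizontal distance between clip3_jaw and collar3_top below 0.005 m and z of clip3 in the frame of collar3_top between -0.004 and 0.006 m) or (horizontal distance between clip3_jaw and collar4_top below 0.005 m and z of clip3 in the frame of collar4_top between -0.004 and 0.006 m)) and value of joint clip3_lever between -0.1 and 0.12 rad and ((horizontal distance between clip4_jaw and collar1_top below 0.005 m and z of clip4 in the frame of collar1_top between -0.004 and 0.006 m) or (horizontal distance between clip4_jaw and collar2_top below 0.005 m and z of clip4 in the frame of collar2_top between -0.004 and 0.006 m) or (horizontal distance between clip4_jaw and collar3_top below 0.005 m and z of clip4 in the frame of collar3_top between -0.004 and 0.006 m) or (horizontal distance between clip4_jaw and collar4_top below 0.005 m and z of clip4 in the frame of collar4_top between -0.004 and 0.006 m)) and value of joint clip4_lever between -0.1 and 0.12 rad); the robot touches nothing.
It fails at once if a bystander (pastel stick, tape roll, jar, slicing tool, cup) is moved by more than 60 mm (distance of any of stick1, stick2, stick3, tape_roll, paint_jar, slicer, brush_cup from where it was at the start of the episode above 0.06 m).
Of clip1, clip2, clip3, clip4 only 2 to 4 are there at a start; the rules pass over those that are not, and their reading is None.
At some moment in a run one of clip1, clip2, clip3, clip4 may be knocked a few centimetres aside while the robot is not near it.
It also fails if it takes over 210 s, if anything falls off the work surface, if the arm or the gripper's body presses on something with over 40 N, if the wrist force passes 120 N, or if a joint passes its speed limit or range.

## Working session

There is one attempt and no reset: what is moved stays moved. The work goes in short steps, each a Python script; the robot and the scene stay as the last script left them, time stands still between calls to the robot, and variables do not carry over. Pictures are saved under pics/ and viewed, about 12 in all and at most 16, crops included, and the job is handed in when it is done.

```bash
mkdir -p pics; ls
cat > h.py <<'E'
import numpy as np, cv2
from workcell import r, command_gripper, optics
def snap(n, f=None):
    im,d=optics.get_image(n)
    np.savez('%s.npz'%(f or n),im=im,d=d)
    if f: cv2.imwrite('pics/%s.png'%f,cv2.cvtColor(im,cv2.COLOR_RGB2BGR))
    return im,d
def px2w(n,u,v,depth=None,z=None):
    c=optics.camera_model(n);K=np.array(c['K']);R=np.array(c['R']);t=np.array(c['t'])
    p=cv2.undistortPoints(np.array([[[float(u),float(v)]]]),K,np.array([c['k1'],0,0,0.]))[0,0]
    ray=R.T@np.array([p[0],p[1],1]); o=-R.T@t
    s=depth if depth is not None else (z-o[2])/ray[2]
    return o+s*ray
def cloud(n,d):
    c=optics.camera_model(n);K=np.array(c['K']);R=np.array(c['R']);t=np.array(c['t'])
    h,w=d.shape;uu,vv=np.meshgrid(np.arange(w),np.arange(h))
    p=cv2.undistortPoints(np.stack([uu,vv],-1).reshape(-1,1,2).astype(float),K,np.array([c['k1'],0,0,0.])).reshape(h,w,2)
    P=np.dstack([p*d[...,None],d])
    X=(P-t)@R; X[d==0]=np.nan
    return X
E
python3 - <<'E'
from h import *
for n in('top','scene'):
    snap(n,n+'0'); print(n,{k:np.round(v,4).tolist() for k,v in optics.camera_model(n).items()})
    im=cv2.imread(f'pics/{n}0.png'); cv2.imwrite(f'pics/{n}0b.png',cv2.resize(im,(800,600),interpolation=cv2.INTER_CUBIC))
print(r.read_state())
E
```

```text
pics
top {'K': [[486.8462, 0.0, 255.0198], [0.0, 486.8462, 187.0057], [0.0, 0.0, 1.0]], 'k1': -0.0203, 'R': [[0.0071, -0.9999, 0.0106], [-0.9968, -0.0079, -0.08], [0.08, -0.01, -0.9967]], 't': [-0.0723, 0.5708, 1.2437]}
scene {'K': [[495.9821, 0.0, 253.6602], [0.0, 495.9821, 191.4892], [0.0, 0.0, 1.0]], 'k1': 0.0656, 'R': [[0.8341, 0.5517, 0.002], [0.4553, -0.6863, -0.5671], [-0.3115, 0.4739, -0.8236]], 't': [-0.4312, -0.256, 1.4611]}
{'time_s': 0.1, 'joint_positions': array([-1.25199494e+00,  3.42640249e-01,  1.52490491e+00, -9.97403893e-06,
        1.27538887e+00, -1.45998144e-01]), 'dq': array([-4.77968909e-04, -1.99298574e-03, -3.49844227e-03,  2.79234138e-04,
       -7.86062999e-05, -1.09746778e-03]), 'tau': array([ 2.54554558e-03, -4.34445548e+01, -2.46491647e+01, -5.02555872e-05,
        4.62755183e-03,  1.72053785e-06]), 'eef_pos': array([ 0.2352469 , -0.46899357,  0.25570786]), 'eef_rot': array([ 9.73115945e-01,  2.30314802e-01, -6.26284894e-05, -6.67772188e-04]), 'contact_force': array([ 0.1577084 , -0.07061701, -0.18762027]), 'torque': array([ 0.01692768, -0.04454884, -0.06417541]), 'grip_width': 0.08545906856664112}
```

View pics/top0b.png

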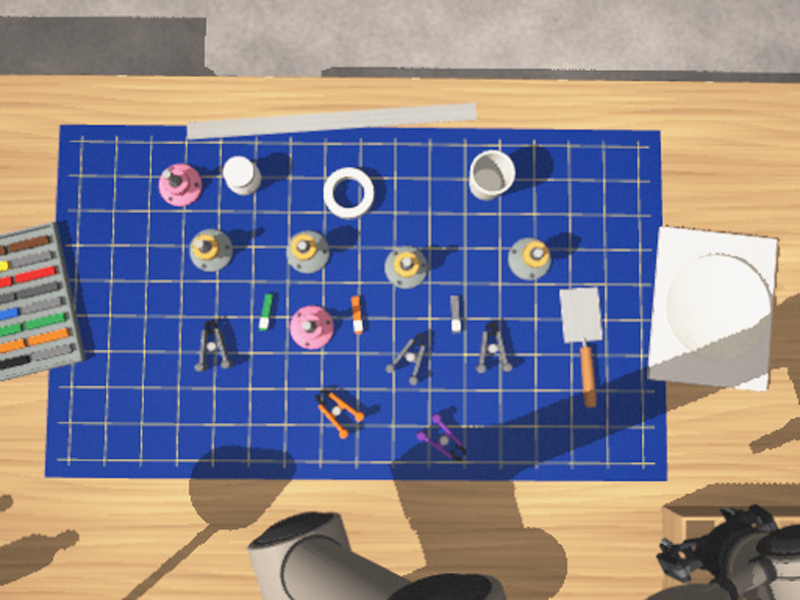

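View pics/scene0b.png

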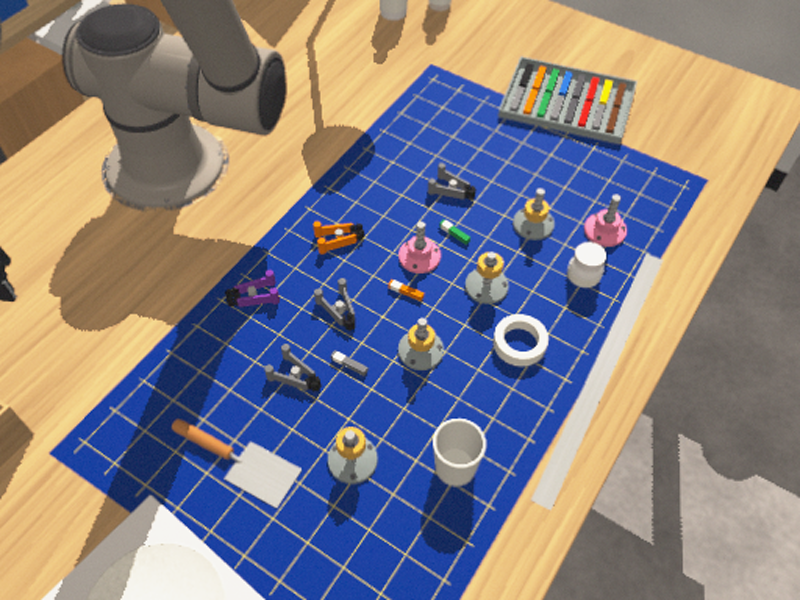

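Top view: brass posts at about (211,250), (307,250), (406,265), (532,257); three grey clamps at (211,346), (409,357), (494,347), jaws pointing up and in to the scene. Pink posts and orange/purple clamps are decoys. Next I measure them with depth.

```bash
cat > meas.py <<'E'
from h import *
PO=[(211,250),(307,250),(406,265),(532,257)]
def posts(ims):
    out=[]
    for u,v in PO:
        g=px2w('top',u*.64,v*.64,z=0.012); res={}
        for n,(im,X) in ims.items():
            m=(np.hypot(X[...,0]-g[0],X[...,1]-g[1])<0.045)
            hsv=cv2.cvtColor(im,cv2.COLOR_RGB2HSV).astype(int)
            yel=m&(hsv[...,0]>12)&(hsv[...,0]<32)&(hsv[...,1]>100)&(hsv[...,2]>60)
            z=X[...,2]
            tip=m&(z>0.080)&(z<.095)
            foot=m&(z>.007)&(z<.017)
            f=cv2.minEnclosingCircle((X[foot][:,:2]*1000).astype(np.float32))
            ys=z[yel]; hh,e=np.histogram(ys,bins=np.arange(.015,.09,.002))
            top=np.percentile(ys,[50,80,95,99])
            res[n]=dict(tip=X[tip].mean(0).round(4).tolist(),ntip=int(tip.sum()),foot=(np.round(f[0],1).tolist(),round(f[1],1)),yel=top.round(4).tolist(),ny=int(yel.sum()),hist={round(e[i]+.001,3):int(c) for i,c in enumerate(hh) if c})
        out.append(res)
    return out
if __name__=='__main__':
    ims={}
    for n in('top','scene'):
        f=np.load(n+'0.npz'); ims[n]=(f['im'],cloud(n,f['d']))
    for o in posts(ims):
        for n in o: print(n,o[n])
    X=ims['top'][1]; im=ims['top'][0]
    big=np.full((600,800,3),0,np.uint8)
    for i,(u,v) in enumerate([(211,346),(409,357),(494,347)]):
        u,v=u*.64,v*.64; g=px2w('top',u,v,z=.02)
        z=X[...,2]; m=(np.hypot(X[...,0]-g[0],X[...,1]-g[1])<.065)&(z>.025)&(z<.04)
        n,l,s,c=cv2.connectedComponentsWithStats(m.astype(np.uint8))
        print('clamp',g.round(3),[(s[k,4],X[l==k].mean(0).round(4).tolist(),c[k].round(1).tolist()) for k in range(1,n) if s[k,4]>3])
        x0,y0=int(u)-26,int(v)-26
        c=cv2.resize(cv2.cvtColor(im[y0:y0+52,x0:x0+52],cv2.COLOR_RGB2BGR),(260,260),interpolation=cv2.INTER_CUBIC)
        big[:260,i*265:i*265+260]=c
        f=ims['scene'];c_=optics.camera_model('scene');R=np.array(c_['R']);t=np.array(c_['t']);K=np.array(c_['K']);p=K@(R@g+t);p=p[:2]/p[2];x0,y0=(p-30).astype(int)
        big[300:560,i*265:i*265+260]=cv2.resize(cv2.cvtColor(f[0][y0:y0+60,x0:x0+60],cv2.COLOR_RGB2BGR),(260,260),interpolation=cv2.INTER_CUBIC)
        print('crop scene origin',x0,y0)
    cv2.imwrite('pics/clamps.png',big)
E
python3 meas.py
```

```text
top {'tip': [0.6408, 0.2494, 0.0857], 'ntip': 26, 'foot': ([638.1, 245.5], 40.4), 'yel': [0.046, 0.0483, 0.0508, 0.0532], 'ny': 137, 'hist': {np.float64(0.032): 1, np.float64(0.034): 1, np.float64(0.038): 1, np.float64(0.04): 6, np.float64(0.042): 4, np.float64(0.044): 29, np.float64(0.046): 41, np.float64(0.048): 29, np.float64(0.05): 12, np.float64(0.052): 5, np.float64(0.054): 1, np.float64(0.056): 1}}
scene {'tip': [0.6422, 0.2462, 0.0848], 'ntip': 20, 'foot': ([641.4, 244.0], 35.9), 'yel': [0.0438, 0.0468, 0.0486, 0.0501], 'ny': 140, 'hist': {np.float64(0.026): 2, np.float64(0.028): 3, np.float64(0.03): 6, np.float64(0.032): 3, np.float64(0.034): 7, np.float64(0.036): 8, np.float64(0.038): 5, np.float64(0.04): 10, np.float64(0.042): 19, np.float64(0.044): 23, np.float64(0.046): 29, np.float64(0.048): 20, np.float64(0.05): 4, np.float64(0.058): 1}}
top {'tip': [0.6393, 0.0858, 0.0851], 'ntip': 29, 'foot': ([639.5, 85.4], 35.5), 'yel': [0.0688, 0.0706, 0.0727, 0.0745], 'ny': 149, 'hist': {np.float64(0.016): 1, np.float64(0.06): 1, np.float64(0.062): 3, np.float64(0.064): 7, np.flo
[... 2200 characters left out ...]
6): 7, np.float64(0.062): 11, np.float64(0.064): 13, np.float64(0.066): 41, np.float64(0.068): 79, np.float64(0.07): 38, np.float64(0.072): 8, np.float64(0.074): 2, np.float64(0.086): 2}}
clamp [0.48  0.242 0.02 ] [(np.int32(24), [0.4524, 0.216, 0.0293], [144.1, 232.1]), (np.int32(24), [0.4469, 0.2585, 0.0304], [127.4, 234.1])]
crop scene origin 259 85
clamp [ 0.464 -0.086  0.02 ] [(np.int32(24), [0.447, -0.0552, 0.0298], [249.7, 235.0]), (np.int32(21), [0.4275, -0.0942, 0.0304], [264.9, 242.8])]
crop scene origin 187 162
clamp [ 0.481 -0.228  0.02 ] [(np.int32(24), [0.448, -0.2033, 0.0302], [307.3, 235.0]), (np.int32(23), [0.4504, -0.2464, 0.0298], [324.0, 234.2])]
crop scene origin 158 206
```

View pics/clamps.png

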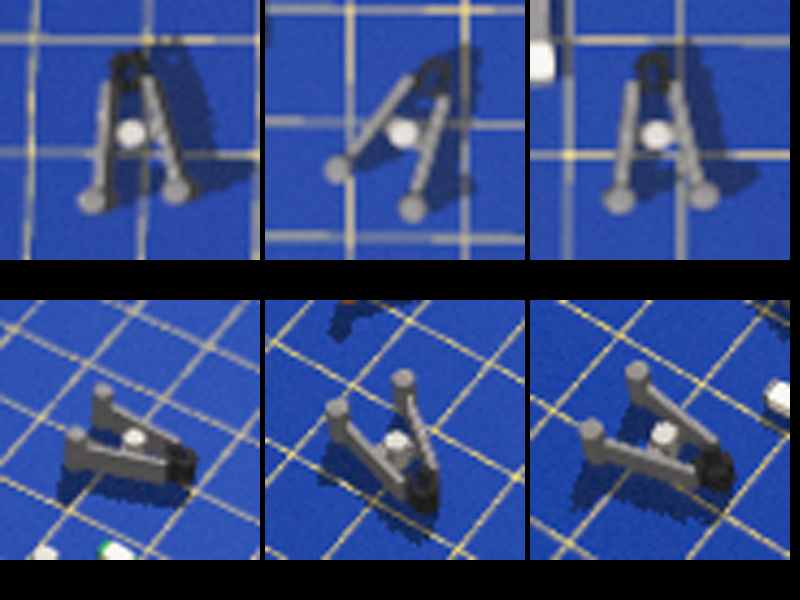

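```bash
cat >> h.py <<'E'
P=np.array([[.6415,.2478],[.640,.0848],[.6155,-.0817],[.6314,-.2893]])
def q(yaw): return np.array([np.cos(yaw/2),np.sin(yaw/2),0,0])
def st(): 
    s=r.read_state(); return s
def yaw_of(j6,xy): return np.arctan2(xy[1],xy[0])+np.pi/2-j6
def ztop(ims,Pc=None):
    out=[]
    for x,y in (P if Pc is None else Pc):
        o=[]
        for n,(im,X) in ims.items():
            rr=np.hypot(X[...,0]-x,X[...,1]-y)
            h=cv2.cvtColor(im,cv2.COLOR_RGB2HSV).astype(int)
            yel=(h[...,0]>12)&(h[...,0]<32)&(h[...,1]>100)
            # shift-insensitive: top-face pixels of collar
            a=(rr<.016)&yel; z=X[...,2][a]; z=z[np.abs(z-np.median(z))<.005]
            tip=(rr<.012)&(X[...,2]>.08)&(X[...,2]<.095); zt=np.median(X[...,2][tip])
            o+=[round(float(z.mean())*1000,1),len(z),round(float(zt)*1000,1)]
        out.append(o)
    return out
E
python3 - <<'E'
from h import *
ims={n:(lambda f:(f['im'],cloud(n,f['d'])))(np.load(n+'0.npz')) for n in('top','scene')}
for o in ztop(ims): print(o)
print(r.tip_extent)
xy=P[0]; ya=yaw_of(1.85,xy)
r.reach([*xy,.2],q(ya)); print(r.read_state()['joint_positions'].round(2))
r.move_straight([*xy,.05],speed=.1)
s=st();print(s['eef_pos'],s['contact_force'],r.tip_extent)
command_gripper(0.03,force=20); r.hold(.3)
s=st();print(s['grip_width'],s['eef_pos'],s['contact_force'],s['torque'],r.tip_extent,s['time_s'])
snap('scene','g1')
im=cv2.imread('pics/g1.png')
c=optics.camera_model('scene');p=np.array(c['R'])@np.array([*xy,.05])+c['t'];p=np.array(c['K'])@p;p=(p[:2]/p[2]).astype(int);print(p)
cv2.imwrite('pics/g1c.png',cv2.resize(im[p[1]-60:p[1]+60,p[0]-80:p[0]+80],(800,600),interpolation=cv2.INTER_CUBIC))
E
```

```text
[47.0, 59, 86.2, 45.4, 36, 84.2]
[68.6, 67, 85.2, 66.6, 49, 85.5]
[49.8, 64, 85.0, 49.2, 49, 83.8]
[69.1, 61, 86.1, 68.1, 77, 85.2]
0.025
[ 0.26  0.69  1.09 -0.    1.36  1.74]
[0.64189586 0.24790969 0.05074795] [ 0.43323002 -0.11795719 -0.546223  ] 0.025
0.03893810737655719 [0.64139851 0.25067176 0.05115992] [-2.38484834 10.85406642  3.54466413] [1.54005965 0.37284919 0.07345355] 0.025 5.4333
[342 131]
```

View pics/g1c.png

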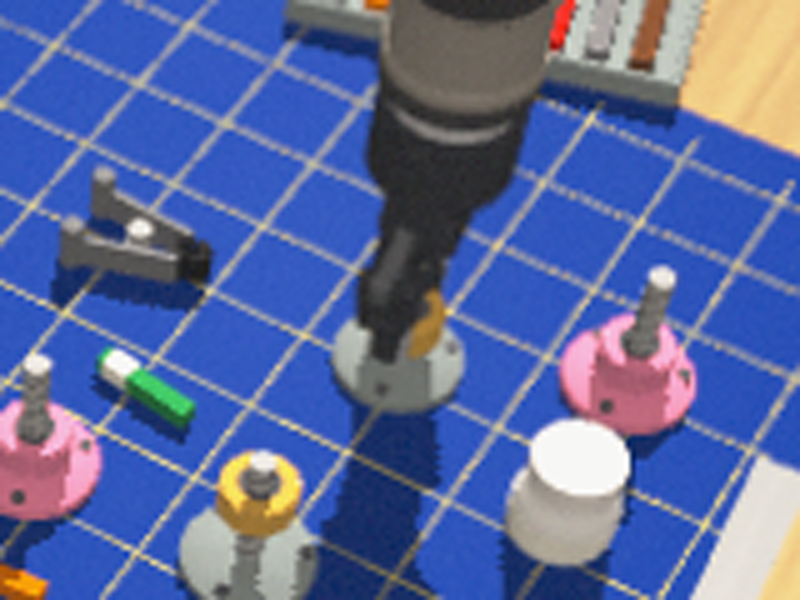

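```bash
cat >> h.py <<'E'
def turn(c,z,ya,dang,w=1.2,seg=0.45):
    """gripped collar: turn by dang rad following the helix, recentring along the jaw axis"""
    c=np.array(c,float); n=max(1,int(np.ceil(abs(dang)/seg))); fm=0
    for i in range(n):
        ya+=dang/n; z+=.00382*dang/n
        # straight-line move: duration = length/speed, pick speed for the turn rate
        p=np.array([*c,z]); L=max(np.linalg.norm(p-r.read_state()['eef_pos']),.0005)
        r.move_straight(p,q(ya),speed=L/(abs(dang/n)/w))
        s=st(); j=np.array([np.sin(ya),-np.cos(ya)])
        d=(s['eef_pos'][:2]-c)@j
        c+=j*d*.8; fm=max(fm,np.linalg.norm(s['contact_force']))
    s=st(); print('turned c',c.round(4),'z',round(z,4),'dev',(s['eef_pos']-[*c,z]).round(4),'F',s['contact_force'].round(1),'T',s['torque'].round(2),'fmax',round(fm,1),'j6',s['joint_positions'][5].round(2),'w',round(s['grip_width'],4),'t',s['time_s'])
    return c,z,ya
E
python3 - <<'E'
from h import *
ya=yaw_of(1.85,P[0]); c=np.array([.6415,.2505])
r.move_straight([*c,.05],speed=.02)
s=st();print(s['eef_pos'],s['contact_force'])
command_gripper(0.03,force=60)
c,z,ya=turn(c,.05,ya,1.0)
c,z,ya=turn(c,z,ya,2.43)
command_gripper(.085); s=st(); print(s['eef_pos'],s['contact_force'])
r.move_straight([*c,.2],speed=.2)
E
```

```text
[0.64143844 0.25091467 0.05107975] [-3.00757868  0.10908682  5.00706308]
turned c [0.642  0.2502] z 0.0538 dev [ 0.     -0.0001  0.0012] F [-2.1 -0.7  6.1] T [-0.27  0.35  0.16] fmax 7.1 j6 0.74 w 0.0383 t 7.7167
turned c [0.643  0.2511] z 0.0631 dev [0.0007 0.0003 0.0013] F [-0.7  1.8  5.1] T [0.23 0.17 0.08] fmax 6.6 j6 -1.69 w 0.0385 t 11.775
[0.64309535 0.25083296 0.06293348] [ 0.61177343 -0.19839999 -0.32094   ]
```

```bash
cat >> h.py <<'E'
P=np.array([[.6430,.2508],[.6415,.0877],[.617,-.0787],[.6329,-.2862]])
def collar(i,zc,dang,force=60):
    c=P[i]; ya=yaw_of(dang/2,c); 
    r.reach([*c,.2],q(ya)); r.move_straight([*c,zc],speed=.15)
    command_gripper(.03,force=20); r.hold(.1); s=st(); j=np.array([np.sin(ya),-np.cos(ya)])
    d=(s['eef_pos'][:2]-c)@j; c=c+j*d; print('post',i+1,'w',s['grip_width'].round(4),'dev',(s['eef_pos']-[*P[i],zc]).round(4),'F',s['contact_force'].round(1))
    command_gripper(.03,force=force)
    c,z,ya=turn(c,zc,ya,dang)
    command_gripper(.085); r.move_straight([*c,.2],speed=.25); return c
def look(k=4):
    A=[]
    for _ in range(k):
        ims={n:(lambda f:(f[0],cloud(n,f[1])))(snap(n)) for n in('top','scene')}
        A.append(ztop(ims))
    return np.mean(A,0).round(1)
E
python3 - <<'E'
from h import *
print(collar(1,.071,-2.3))
print(collar(2,.0535,2.5))
print(collar(3,.072,-2.36))
r.reach([.35,-.35,.35],q(0.5))
for o in look(): print(o)
E
```

```text
Traceback (most recent call last):
  File "h.py", line 58, in collar
    d=(s['eef_pos'][:2]-c)@j; c=c+j*d; print('post',i+1,'w',s['grip_width'].round(4),'dev',(s['eef_pos']-[*P[i],zc]).round(4),'F',s['contact_force'].round(1))
                                                            ^^^^^^^^^^^^^^^^^^^^^
AttributeError: 'float' object has no attribute 'round'
```

Gripped post 2's collar; only a print error. Fixing and regrasping.

```bash
sed -i "s/s\['grip_width'\].round(4),'dev',(s\['eef_pos'\]-\[\*P/round(s['grip_width'],4),'dev',(s['eef_pos']-[*P/" h.py
python3 - <<'E'
from h import *
command_gripper(.085); r.move_straight([*P[1],.2],speed=.25)
print(collar(1,.071,-2.3))
print(collar(2,.0535,2.5))
print(collar(3,.072,-2.36))
r.reach([.35,-.35,.35],q(0.5))
for o in look(): print(o)
E
```

```text
post 2 w 0.0394 dev [ 0.0001 -0.0006  0.0008] F [-1.8 -2.7  6. ]
turned c [0.6411 0.0871] z 0.0622 dev [-0.0004 -0.0002  0.0009] F [-5.1 -1.7  7.3] T [-0.35  0.75 -0.13] fmax 9.1 j6 1.03 w 0.0384 t 21.8583
[0.64110392 0.08713922]
post 3 w 0.0391 dev [ 0.0004 -0.0007  0.0007] F [-1.7 -4.3  5.4]
turned c [ 0.616  -0.0795] z 0.063 dev [-0.0006  0.0002  0.0008] F [-5.5 -1.4 10.2] T [-0.3   0.91  0.02] fmax 12.2 j6 -1.37 w 0.0376 t 29.9
[ 0.61597193 -0.07952366]
post 4 w 0.0392 dev [-0.0014 -0.0018  0.0013] F [-7.2 -3.7  7.9]
turned c [ 0.6335 -0.2892] z 0.063 dev [ 0.0007 -0.0001  0.0016] F [1.3 0.5 4.5] T [ 0.04  0.02 -0.08] fmax 5.8 j6 1.07 w 0.0382 t 37.0167
[ 0.63346592 -0.28920964]
[60.2 60.  85.5 58.4 41.2 83.9]
[60.2 63.5 85.6 58.9 41.  84.1]
[59.7 66.  85.8 58.7 45.2 84.3]
[59.8 62.5 86.2 59.1 59.5 84.9]
```

```bash
cat >> h.py <<'E'
P=np.array([[.6430,.2508],[.6411,.0871],[.616,-.0795],[.6335,-.2892]])
COR={'top':np.array([.002,.0005]),'scene':np.array([.0005,.0033])}
CL=np.array([[.48,.242],[.464,-.086],[.481,-.228]])
def handles(g,k=2):
    """mean handle tops (left,right) -> mid, heading"""
    acc=[]
    for _ in range(k):
      for n in('top','scene'):
        im,d=snap(n); X=cloud(n,d); z=X[...,2]
        h=cv2.cvtColor(im,cv2.COLOR_RGB2HSV).astype(int)
        m=(np.hypot(X[...,0]-g[0],X[...,1]-g[1])<.065)&(z>.024)&(z<.04)&(h[...,1]<120)
        c_=cv2.connectedComponentsWithStats(m.astype(np.uint8)); l,s=c_[1],c_[2]
        ks=sorted(range(1,c_[0]),key=lambda k:-s[k,4])[:2]
        a=[X[l==k][:,:2].mean(0)+COR[n] for k in ks]; sep=np.linalg.norm(a[0]-a[1])
        a.sort(key=lambda p:-p[1]); print(n,np.round(a,4).tolist(),round(sep,4),s[ks,4])
        if .036<sep<.05: acc.append(a)
    L,R=np.mean(acc,0); d=L-R; return (L+R)/2,np.arctan2(-d[0],d[1])
def pick(i):
    mid,phi=handles(CL[i]); print('mid',mid.round(4),'phi',round(phi,3))
    r.reach([*mid,.15],q(phi)); r.move_straight([*mid,.029],speed=.12)
    print('down F',st()['contact_force'].round(1))
    command_gripper(.035,force=30); r.hold(.2); s=st(); print('w',s['grip_width'],'F',s['contact_force'].round(1),s['eef_pos'].round(4))
    r.move_straight([*mid,.16],speed=.1)
    return mid,phi
def crop(n,X,f,w=80):
    snap(n,f); im=cv2.imread('pics/%s.png'%f); c=optics.camera_model(n)
    p=np.array(c['K'])@(np.array(c['R'])@np.array(X)+c['t']); p=(p[:2]/p[2]).astype(int)
    x0=max(0,p[0]-w//2);y0=max(0,p[1]-w*3//8)
    print(f,'crop origin',x0,y0,'scale',400/w); return cv2.resize(im[y0:y0+w*3//4,x0:x0+w],(400,300),interpolation=cv2.INTER_CUBIC)
E
python3 - <<'E'
from h import *
mid,phi=pick(0); np.save('pk.npy',[*mid,phi])
r.hold(.2)
J=[mid[0]+.05*np.cos(phi),mid[1]+.05*np.sin(phi),.15]
a=crop('top',J,'p1t');b=crop('scene',J,'p1s'); cv2.imwrite('pics/p1.png',np.hstack([a,b])); s=st(); print(s['grip_width'],s['time_s'])
E
```

```text
top [[0.4489, 0.2592], [0.4545, 0.2161]] 0.0435 [24 24]
scene [[0.4456, 0.2583], [0.452, 0.2159]] 0.043 [18 16]
top [[0.4492, 0.2591], [0.4543, 0.2161]] 0.0433 [26 24]
scene [[0.4457, 0.259], [0.4516, 0.2165]] 0.0429 [17 17]
mid [0.4502 0.2375] phi 0.133
down F [ 0.8 -0.5 -0.9]
w 0.03491305029051974 F [-2.5 -0.7 12.7] [0.4509 0.2378 0.0307]
p1t crop origin 81 182 scale 5.0
p1s crop origin 259 54 scale 5.0
0.03490785285616529 45.9833
```

View pics/p1.png

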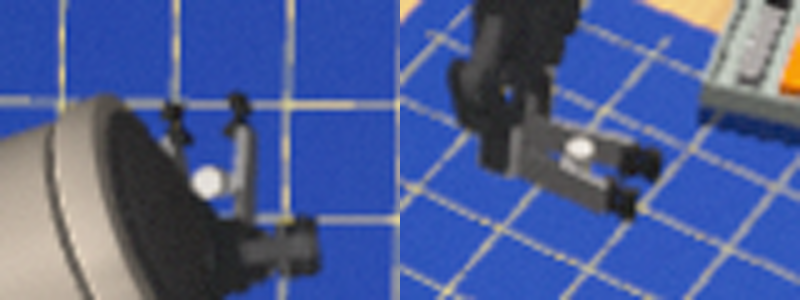

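```bash
cat >> h.py <<'E'
def inhand(k=3):
    """pin + black jaw tips in the hand, relative to TCP, along (heading, left)"""
    s=st(); e=s['eef_pos']; ya=2*np.arctan2(s['eef_rot'][1],s['eef_rot'][0]); f=np.array([np.cos(ya),np.sin(ya)]); l=np.array([-f[1],f[0]])
    for n in('top','scene'):
        A=[]
        for _ in range(k):
            im,d=snap(n); X=cloud(n,d); g=cv2.cvtColor(im,cv2.COLOR_RGB2HSV).astype(int)
            rel=X[...,:2]+COR[n]-e[:2]; a=rel@f; b=rel@l; dz=X[...,2]-e[2]
            pin=(a>.02)&(a<.055)&(abs(b)<.015)&(dz<.0)&(dz>-.04)&(g[...,2]>140)&(g[...,1]<70)
            jaw=(a>.052)&(a<.09)&(abs(b)<.035)&(dz<.01)&(dz>-.05)&(g[...,2]<70)
            JL,JR=jaw&(b>0),jaw&(b<=0)
            A.append([v for m in(pin,JL,JR) for v in(m.sum(),*[np.nanmean(t[m])*1000 if m.any() else np.nan for t in(a,b,dz)])])
        print(n,'pin',np.mean(A,0)[:4].round(1),'jawL',np.mean(A,0)[4:8].round(1),'jawR',np.mean(A,0)[8:].round(1))
E
python3 -c "
from h import *
inhand()"
```

```text
top pin [ 40.3  39.8  -3.4 -11.2] jawL [ 25.7  65.8  13.1 -14.3] jawR [ 18.3  69.4 -16.6 -12.5]
scene pin [ 34.3  36.5  -0.3 -14.9] jawL [ 43.   66.5  12.8 -19.5] jawR [ 30.  68. -17. -20.]
```

```bash
cat >> h.py <<'E'
def place(i,phi,a,b,under,f):
    d=np.array([np.cos(phi),np.sin(phi)]); l=np.array([-d[1],d[0]]); t=P[i]-a*d-b*l
    r.move_straight([*t,.16],q(phi),speed=.12)
    z=.061+under
    hit=r.move_straight([*t,z+.004],speed=.06,max_force=12); s=st(); print('hit',hit,s['eef_pos'].round(4),s['contact_force'].round(1))
    if hit: return False
    hit=r.move_straight([*t,z],speed=.02,max_force=6); s=st(); print('low hit',hit,s['eef_pos'].round(4),s['contact_force'].round(1))
    command_gripper(.055); r.hold(.3); command_gripper(.085); s=st(); print('rel F',s['contact_force'].round(1))
    r.move_straight([*t,.2],speed=.15)
    r.hold(.2)
    q_=[*P[i],.07]; A=crop('top',q_,f+'t'); B=crop('scene',q_,f+'s'); cv2.imwrite('pics/%s.png'%f,np.hstack([A,B])); print(st()['time_s'])
    return True
E
python3 - <<'E'
from h import *
phi=np.load('pk.npy')[2]
place(0,phi,.069,-.0019,.0307,'c1')
E
```

```text
hit False [0.5747 0.2436 0.0962] [-0.2 -0.3 -0.2]
low hit False [0.5743 0.2435 0.0916] [-0.4  0.1 -0.3]
rel F [ 0.1  0.5 -0.5]
c1t crop origin 88 126 scale 5.0
c1s crop origin 305 95 scale 5.0
51.25
```

View pics/c1.png

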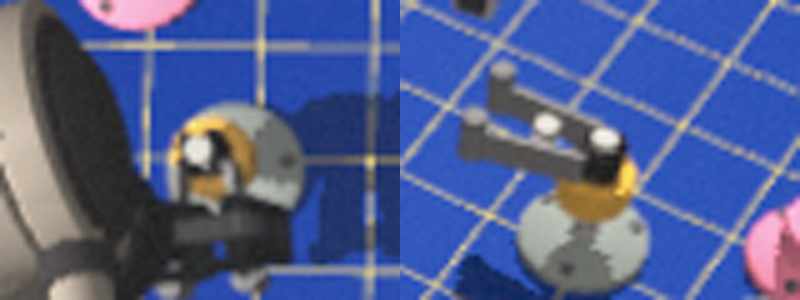

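Rod tip is inside the closed jaws and the clamp sits level on collar 1. Next is clamp 3 to post 4.

```bash
sed -i 's/\[\*mid,.029\]/[*mid,.034]/' h.py
python3 - <<'E'
from h import *
r.reach([.40,.35,.30],q(0.6))
mid,phi=pick(2); np.save('pk.npy',[*mid,phi])
r.hold(.2); inhand(2); print(st()['time_s'])
E
```

```text
top [[0.45, -0.2027], [0.4526, -0.2461]] 0.0434 [24 22]
scene [[0.4482, -0.2043], [0.4502, -0.2473]] 0.043 [29 27]
top [[0.4501, -0.2026], [0.4526, -0.2459]] 0.0433 [23 22]
scene [[0.4485, -0.2047], [0.4501, -0.2477]] 0.043 [30 28]
mid [ 0.4503 -0.2252] phi 0.051
down F [ 0.4 -0.6 -0.1]
w 0.035530245052636585 F [-3.5  0.8 12.5] [ 0.4509 -0.2258  0.0356]
top pin [ 0. nan nan nan] jawL [ 10.   69.6  14.3 -18. ] jawR [ 0. nan nan nan]
scene pin [ 32.5  36.1   3.6 -17.6] jawL [ 51.5  67.2  12.  -24.6] jawR [ 43.5  68.3 -17.9 -24.1]
58.1667
```

Run:
```python
from h import *
m=np.load('pk.npy'); J=[m[0]+.045,m[1],.15]
r.reach([.47,-.20,.16],q(m[2])) # bring into view of the top camera
r.hold(.2); inhand(2)
a=crop('top',[.52,-.20,.15],'p3t');b=crop('scene',[.52,-.20,.15],'p3s'); cv2.imwrite('pics/p3.png',np.hstack([a,b]))
```

```text
top pin [ 0. nan nan nan] jawL [  7.5  73.   13.5 -19.6] jawR [ 0. nan nan nan]
scene pin [ 33.   37.2   3.1 -16.9] jawL [ 55.   67.1  12.1 -24.7] jawR [ 42.   68.4 -18.  -24.2]
p3t crop origin 271 175 scale 5.0
p3s crop origin 164 176 scale 5.0
```

View pics/p3.png

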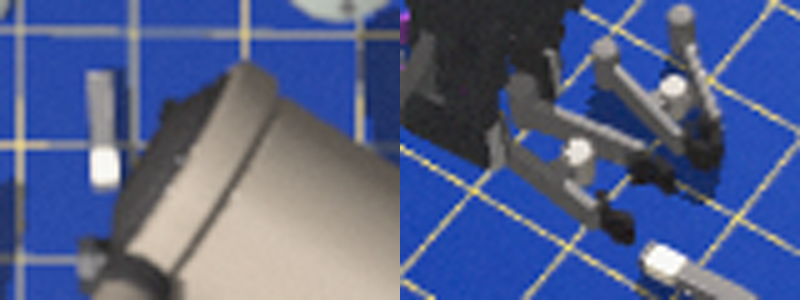

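Run:
```python
from h import *
phi=np.load('pk.npy')[2]
place(3,phi,.069,-.0012,.0354,'c3')
```

```text
hit False [ 0.5648 -0.2917  0.1009] [ 0.2 -0.4 -0.9]
low hit False [ 0.5645 -0.2914  0.0963] [ 0.1  0.4 -0.2]
rel F [ 0.4  0.2 -0.2]
c3t crop origin 303 131 scale 5.0
c3s crop origin 184 250 scale 5.0
63.8417
```

View pics/c3.png

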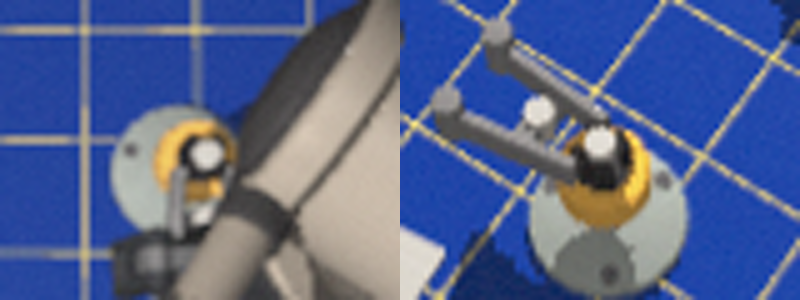

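Clamp 3 sits on post 4 with the rod tip in its jaws. Now clamp 2 to post 3.

Run:
```python
from h import *
r.reach([.40,.35,.30],q(0.6))
mid,phi=pick(1); np.save('pk.npy',[*mid,phi])
r.hold(.2); inhand(2); print(st()['time_s'])
J=[mid[0]+.045*np.cos(phi),mid[1]+.045*np.sin(phi),.15]
a=crop('top',J,'p2t');b=crop('scene',J,'p2s'); cv2.imwrite('pics/p2.png',np.hstack([a,b]))
```

```text
top [[0.4492, -0.0501], [0.4299, -0.0885]] 0.043 [23 22]
scene [[0.4471, -0.0492], [0.4283, -0.0885]] 0.0436 [23 22]
top [[0.4492, -0.0501], [0.4301, -0.0882]] 0.0427 [22 22]
scene [[0.4473, -0.0493], [0.4287, -0.0881]] 0.043 [24 22]
mid [ 0.4387 -0.069 ] phi -0.456
down F [-0.9  0.8  0.5]
w 0.035346282390357295 F [-2.8  1.3 14.8] [ 0.4392 -0.0691  0.0353]
top pin [ 0. nan nan nan] jawL [  3.5  66.2  12.1 -16.8] jawR [  8.   66.5 -17.  -17.9]
scene pin [  4.5  36.4  -7.3 -21.4] jawL [ 39.   66.   10.7 -22.6] jawR [ 38.   68.  -18.4 -22.9]
71.7333
p2t crop origin 224 192 scale 5.0
p2s crop origin 178 134 scale 5.0
```

View pics/p2.png

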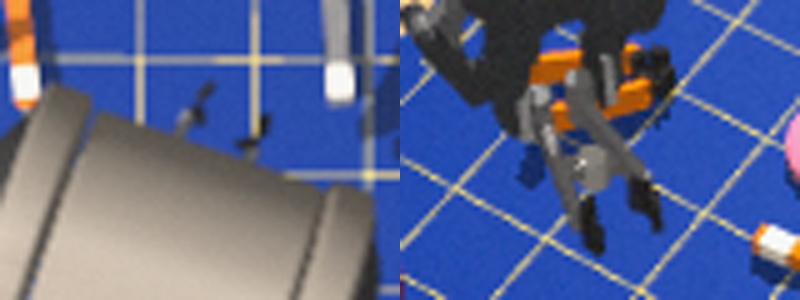

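Run:
```python
from h import *
phi=np.load('pk.npy')[2]
if place(2,phi,.0685,-.0025,.0352,'c2'):
    r.reach([.40,.35,.30],q(0.6)); r.hold(.3)
    for o in look(3): print(o)
    T=[]
    for i in (0,2,3):
        im,d=snap('top');X=cloud('top',d);z=X[...,2]; im2,d2=snap('scene');X2=cloud('scene',d2)
        for n,Y in(('top',X),('scene',X2)):
            m=(np.hypot(Y[...,0]-P[i][0],Y[...,1]-P[i][1])<.09)&(Y[...,2]>.083)&(Y[...,2]<.1)
            c_=cv2.connectedComponentsWithStats(m.astype(np.uint8)); l,s=c_[1],c_[2]
            print(i+1,n,[(int(s[k,4]),(Y[l==k].mean(0)*1000).round(1).tolist()) for k in range(1,c_[0]) if s[k,4]>6])
    q_=[*P[2],.07]
    A=np.vstack([np.hstack([crop('top',[*P[i],.07],f'e{i}t') for i in(0,2)]),np.hstack([crop('scene',[*P[i],.07],f'e{i}s') for i in(0,2)])])
    cv2.imwrite('pics/end.png',A); print(st()['time_s'])
```

```text
hit False [ 0.5559 -0.0472  0.1006] [-0.9 -0.2 -2.1]
low hit False [ 0.5555 -0.0471  0.0962] [ 0.5  0.3 -0.9]
rel F [ 1.4  0.1 -0.4]
c2t crop origin 219 137 scale 5.0
c2s crop origin 230 178 scale 5.0
76.65
[60.3 29.7 83.8 58.2 23.3 83.1]
[59.8 65.7 85.2 58.7 44.3 84.6]
[60.1 39.3 84.9 58.3 30.  83.9]
[60.4 36.  84.4 58.8 45.  83.9]
1 top [(24, [641.2, 249.6, 86.2]), (27, [577.5, 223.6, 88.3]), (27, [573.7, 262.0, 88.3])]
1 scene [(17, [574.6, 258.9, 85.8]), (19, [577.8, 221.2, 86.3]), (16, [643.0, 245.2, 85.2])]
3 top [(26, [616.1, -80.7, 85.7]), (23, [566.2, -32.8, 89.3]), (27, [547.7, -65.6, 89.6])]
3 scene [(25, [567.9, -34.9, 88.0]), (26, [549.7, -68.3, 87.0]), (21, [616.5, -82.1, 86.0])]
4 top [(24, [631.0, -287.7, 87.0]), (28, [564.0, -270.7, 88.6]), (26, [565.5, -308.6, 88.8])]
4 scene [(34, [566.5, -275.3, 87.6]), (36, [568.0, -313.0, 87.0]), (31, [633.2, -291.5, 85.4])]
e0t crop origin 88 126 scale 5.0
e2t crop origin 219 137 scale 5.0
e0s crop origin 305 95 scale 5.0
e2s crop origin 230 178 scale 5.0
79.3583
```

View pics/end.png

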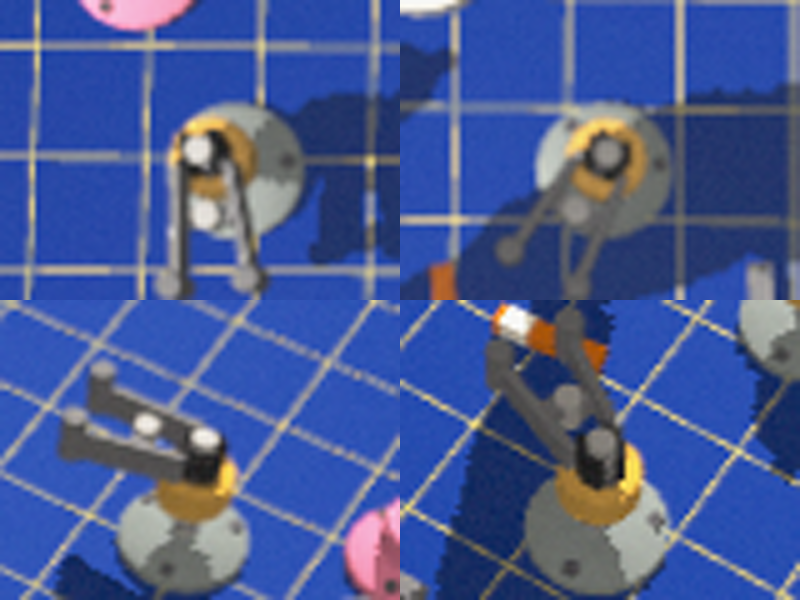

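```bash
python3 -c "
from h import *
print(st()['contact_force'].round(2)); r.finish_job(); print(st()['time_s'])"
```

```text
[-0.23  0.05  0.01]
the job is handed in; nothing more can be done
the job is handed in; nothing more can be done
```

The job is done and handed in at about 79 s of robot time. I set all four collars to 60 mm, then clipped the three grey clamps present onto posts 1, 3 and 4; post 2 has its collar set but no clamp.

**Collars:** In the last check the top camera read 60.3, 59.8, 60.1 and 60.4 mm. The scene camera read 58.2 to 58.8 mm, but it also read the 86 mm rod tips about 1 to 3 mm low, so I trusted the top camera. Neither camera put a collar outside the judged band.

**Clamps:**
- **Grip:** the handles stand 38 to 39 mm apart centre to centre, so the lever joints read about 0. The rod on post 1 sits about 66 mm ahead of the handles, as it should when clipped.
- **Level and seating:** handle tops at 88 to 90 mm (top camera; the scene camera read 86 to 88 mm) put the undersides about level with the collar tops, with a tilt of roughly 0.02 rad.

**Last state:** Contact force on the tool was about zero. The arm met no unexpected contact, and no bystander or look-alike was handled. I did not measure the bystanders' positions again at the end.

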